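Make ready a table-top lino press

TASK

Make the table-top press ready for the next print: lay the long lino block face up on the bed, snug in the corner of the three steel lay stops, and wind both pressure screws by their T-handles until the arrow on each dial points at its index. Leave the short block where it lies.

Things in the scene. Friction and masses are not known exactly. Their poses are not given: they have to be found in the camera images.
- press: table-top printing press, fixed, dark enamelled frame; origin on the table under the roller's middle, x along the bed away from the robot, y left along the roller. Side frames at y +-160 mm, x within +-95 mm, 215 mm high; roller 60 mm across. Bed 560 x 260 mm, top 85 mm above the table, centred on the roller. Crank star at y -210 mm, reaching 118 mm around the roller axis (143 mm high).
- lay_corner (a point): corner of the three steel lay stops, on the bed's top (85 mm up), on the robot's side of the roller; axes as the press. End stop, 50 mm wide, on its +x side; two side stops, 20 mm long, on its +y side, centred at x -16 and -104 mm, open between. Stops 12 mm thick, 12 mm high. The seated long block's centre is at x -60, y -31 mm here, its length along x.
- block_long: the long lino printing block, 120 x 62 x 23 mm: plywood with a brown-grey carved lino face up. Origin at the centre of its underside, x along its length, z up. About 0.16 kg. Starts face up on the table left or right of the press, the short block on the other side; either end may face the roller.
- block_short: the short lino block, 72 x 62 x 23 mm, same make, origin likewise; not wanted now, to be left where it lies.
- screw_left (a joint): angle of the left-hand pressure screw, dial and T-handle (rad): 0 when the dial's arrow points exactly at its index, negative when backed off, growing clockwise seen from above (winding down). Range -2.6 to 1.2, no stop or click at 0; it turns stiffly (about 0.1 N m), stays where it is left, and its height does not change.
- left_handle (a point): middle of the left T-handle's bar, on the screw's vertical axis, 262 mm above the table; turns with the screw, z up. Round steel bar 14 mm thick, 88 mm long with 20 mm black end balls, along this point's y; stem below 13 mm thick. The dial's top is 36 mm lower: aluminium, 80 mm across, marks every 12 degrees and one bold arrow pointing along this point's -x (square to the bar).
- left_index (a point): tip of the left screw's fixed index: a small tapered brass pointer on the robot's side of the dial, 44 mm from the screw's axis, 227 mm above the table (its top at 229 mm).
- screw_right (a joint): angle of the right-hand pressure screw, dial and T-handle (rad): 0 when the dial's arrow points exactly at its index, negative when backed off, growing clockwise seen from above (winding down). Range -2.6 to 1.2, no stop or click at 0; it turns stiffly (about 0.1 N m), stays where it is left, and its height does not change.
- right_handle (a point): middle of the right T-handle's bar, on the screw's vertical axis, 262 mm above the table; turns with the screw, z up. Round steel bar 14 mm thick, 88 mm long with 20 mm black end balls, along this point's y; stem below 13 mm thick. The dial's top is 36 mm lower: aluminium, 80 mm across, marks every 12 degrees and one bold arrow pointing along this point's -x (square to the bar).
- right_index (a point): tip of the right screw's fixed index: a small tapered brass pointer on the robot's side of the dial, 44 mm from the screw's axis, 227 mm above the table (its top at 229 mm).
Things that resemble listed ones, but are neither listed nor needed, are in the scene too. Leave any pink or purple look-alike of the block_long alone.

How it is judged:
By the outcome, as a careful person would: the job done as asked, in the order asked, and still so for the second after the job is handed in, with the robot touching nothing.
It also fails if it takes over 72 s, if anything falls off the work surface, if the arm or the gripper's body presses on something with over 40 N, if the wrist force passes 120 N, or if a joint passes its speed limit or range.

ROBOT

A 7-joint arm with a two-finger parallel gripper is mounted at the origin on the work surface. World frame = base frame: x ahead of the robot, y to its left, z up, the work surface at z = 0. Lengths are in mm, angles in rad, forces in N, time in s.
With the tool pointing down it reaches from about 400 to 850 mm from the base axis. Payload 10.4 kg.
Tool frame: the origin (TCP) lies between the finger pads; the fingertips stand 14 mm ahead of it and the grasp point (between the pads) lies 5 mm behind it (manip.tip_reach is the distance from the TCP to the fingertips, in mm); z points along the fingers, x is the direction in which the jaws open and shut, and the axes are right-handed (so a half turn about z gives the same grasp; the last joint's range is limited). The gripper opens to 87 mm and grips with 3 to 60 N. Pads are 19 mm wide; open, the fingers measure 117 mm over their backs; the gripper's body (75 mm by 190 mm) begins 51 mm behind the grasp point.
Start: joints at [-1.164, 0.332, -0.065, 1.46, 0.022, 1.35, -0.088], TCP at [260.421, 568.185, 211.976] pointing down, gripper open.
Joint ranges: [-2.6, 2.6], [-0.5, 2.12], [-1.47, 1.34], [0.16, 2.42], [-1.27, 4.41], [0.06, 2.06], [-2.6, 2.6]. Speed limits (rad/s): [2.22, 2.22, 2.79, 2.79, 3.14, 3.14, 3.14].

INTERFACE

Orientations are given as a unit quaternion [x, y, z, w].
In Python, from plant import sensors, cams, job, manip gives the robot as it stands. The module is installed in compiled form; this text tells all that it offers.
- The arm moves only by the tool move_arm, never from a script. Its argument "increments" is text: rows parted by semicolons, each of 7 numbers parted by spaces: the turn, a rotation vector about the tool's x, y, z in rad, then the shift along the tool's x, y, z in m, then the closure, from -1 (fully open) to 1 (shut). In form: rx ry rz x y z hand; .... A call has 1 to 10 rows; each row shifts and turns the commanded pose from where the row before left it, along the tool's axes as they then stand; what a row does not reach is not made up. A row lasts 1/10 s, in which the tool goes at most 50 mm and 8.59 degrees, less where a joint would pass 70% of its speed; a pose out of reach is approached as far as the arm can. A call with a gripper value outside its range is refused whole. The fingers move at their own pace and stop on an object; "squeeze" is the grip in N (left out, the last holds). Time passes only in rows, so rows that do not move let the fingers close. It gives the time, the measured TCP pose, the force and the opening at its end, in the units of the state.
- sensors.read_state(): the state, without advancing time (a new reading comes with each control period).
- cams.get_image(name): name is "scene" or "top" or "wrist"; returns a dict with "img" (480x640x3 uint8, red, green, blue), "camera_matrix" (3x3 intrinsics, pixels), "R" (3x3) and "t" (3): a world point X has camera coordinates R X + t. Camera axes: x right, y down, z forward; pixel columns grow to the right and rows downward; lengths in mm; the calibration is good to about 2 mm. A picture is of the moment at which its call begins. There is no depth.
- job.job_done(): hands the job in, once; it reports no verdict.
The state is a dict: "t": time; "joint_pos": joint angles; "qvel": joint speeds; "joint_efforts": joint torques, N m; "tcp_pos": TCP position; "ee_rot": TCP orientation; "ft_force": force on the tool from outside, world axes, zero at the start; "moment": the same for the moment, N m; "opening": opening from 0.0 (shut) to 1.0 (fully open).
Only numpy, scipy, OpenCV 4.12 (cv2) and the standard library are available. Lean on these libraries where they do the work, as an engineer would, in place of code of your own. Each camera call takes 0.05 s, during which the arm holds its last target. There are 200 camera calls.

## Working session

There is one attempt and no reset: what is moved stays moved. The work goes in short steps, Python scripts to look and compute and a tool call to move; the robot and the scene stay as the last step left them, time stands still between calls to the robot, and variables do not carry over. Pictures are saved under pics/ and viewed, about 8 in all and at most 12, crops included, and the job is handed in when it is done.

Besides the shell and the picture viewer there is one more tool, called after "Call:" as a command line: name --argument value ..., lists and objects as JSON in quotes. move_arm: Moves the arm, as the interface text tells. Its arguments: {"type":"object","properties":{"increments":{"type":"string"},"squeeze":{"type":"number"}},"required":["increments"]}

```bash
mkdir -p pics; cat > h.py <<'E'
import numpy as np, cv2, pickle, sys
from plant import sensors, cams, job, manip
def snap(n,f):
    d=cams.get_image(n); cv2.imwrite(f'pics/{f}.png',d['img'][:,:,::-1]); pickle.dump(d,open(f'pics/{f}.pkl','wb')); return d
def load(f): return pickle.load(open(f'pics/{f}.pkl','rb'))
def ray(d,uv,z):
    K,R,t=[np.array(d[k],float) for k in('camera_matrix','R','t')]
    v=R.T@np.linalg.inv(K)@np.array([uv[0],uv[1],1.]); c=-R.T@t.ravel()
    return c+v*(z-c[2])/v[2]
def proj(d,X):
    K,R,t=[np.array(d[k],float) for k in('camera_matrix','R','t')]
    p=K@(R@np.array(X,float)+t.ravel()); return p[:2]/p[2]
E
python3 - <<'E'
from h import *
a=snap('top','top0');b=snap('scene','scene0');c=snap('wrist','wrist0')
for d in(a,b,c): print(-d['R'].T@np.ravel(d['t']), d['R'][2])
print(sensors.read_state())
E
```

```text
[ 407.04632908   19.95903442 1395.11344519] [ 0.1055893  -0.0210708  -0.99418656]
[1252.61905146 -305.90263898  704.28987969] [-0.7556097   0.31476928 -0.57443388]
[183.63351175 603.16709883 384.32207377] [ 0.27194124 -0.12559233 -0.95408308]
{'t': 0.15, 'joint_pos': array([-1.163593  ,  0.33276467, -0.06471675,  1.46072273,  0.02160125,
        1.34987918, -0.08850708]), 'qvel': array([ 0.00034946, -0.00222689, -0.00017516, -0.0032107 , -0.00012266,
       -0.00050102, -0.00032727]), 'joint_efforts': array([ 1.46801645e-03, -6.23632693e+01,  2.51342717e-02, -3.90140462e+01,
       -6.13470515e-02,  3.71718162e-02,  9.44111844e-05]), 'tcp_pos': array([260.30304509, 567.8966217 , 211.32528815]), 'ee_rot': array([ 8.41625963e-01,  5.40060596e-01, -4.42893007e-04,  3.07663029e-04]), 'ft_force': array([0.43866286, 0.857516  , 0.08556831]), 'moment': array([ 0.00323465,  0.02708152, -0.00839092]), 'opening': 0.9997599370397675}
```

View pics/top0.png

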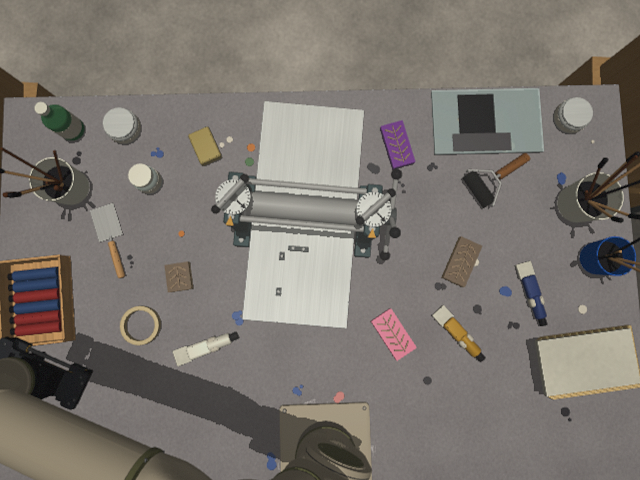

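View pics/scene0.png

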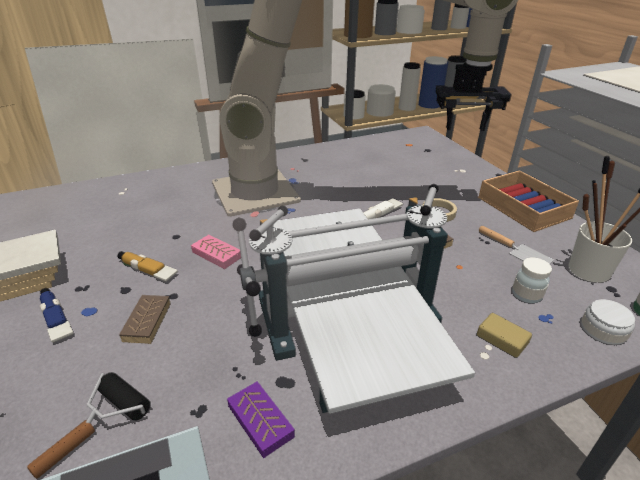

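Top view: candidates for block_long are the brown block at (462,261), the short brown one at (178,277), the pink one at (393,334) and the purple one at (397,144). I choose (462,261): it is brown-grey and long. The lay stops are at (282,256), (298,249) and (279,292), and the dials at (234,196) and (374,208).

```bash
python3 - <<'E'
from h import *
d=load('top0');im=d['img']
hsv=cv2.cvtColor(im,cv2.COLOR_RGB2HSV)
for n,(x0,y0,x1,y1) in dict(long=(435,230,490,292),short=(155,255,200,300)).items():
    s=hsv[y0:y1,x0:x1]; m=((s[...,1]>55)&(s[...,0]<25)&(s[...,2]>40)).astype(np.uint8)
    m=cv2.morphologyEx(m,cv2.MORPH_CLOSE,np.ones((5,5)));m=cv2.morphologyEx(m,cv2.MORPH_OPEN,np.ones((3,3)))
    c=max(cv2.findContours(m,0,2)[0],key=cv2.contourArea)
    P=np.array([ray(d,q[0]+[x0,y0],23)[:2] for q in c],np.float32)
    print(n,cv2.minAreaRect(P), hsv[(y0+y1)//2,(x0+x1)//2])
# bed corners (px guess) on z=85
g=cv2.cvtColor(im,cv2.COLOR_RGB2GRAY)
s=hsv[95:335,235:370]; m=((s[...,2]>165)&(s[...,1]<30)).astype(np.uint8)
c=np.vstack([q for q in cv2.findContours(m,0,2)[0] if cv2.contourArea(q)>1500])
P=np.array([ray(d,q[0]+[235,95],85)[:2] for q in c],np.float32)
print('bed',cv2.minAreaRect(P))
a=cv2.resize(im[165:305,205:405],None,fx=4,fy=4,interpolation=cv2.INTER_CUBIC)[:,:,::-1]
cv2.imwrite('pics/c1.png',a)
b=cv2.resize(im[225:300,430:500],None,fx=4,fy=4,interpolation=cv2.INTER_CUBIC)[:,:,::-1]
a=a.copy();a[-300:,-280:]=b
cv2.imwrite('pics/c1.png',a)
E
```

```text
long ((470.3722839355469, -373.29443359375), (65.6214599609375, 121.43970489501953), 63.987552642822266) [ 16  78 111]
short ((451.52117919921875, 368.125), (71.08489990234375, 64.58745574951172), 7.219217300415039) [ 17  78 118]
bed ((603.8082275390625, 36.295989990234375), (258.13995361328125, 559.2628784179688), 83.4208755493164)
```

View pics/c1.png

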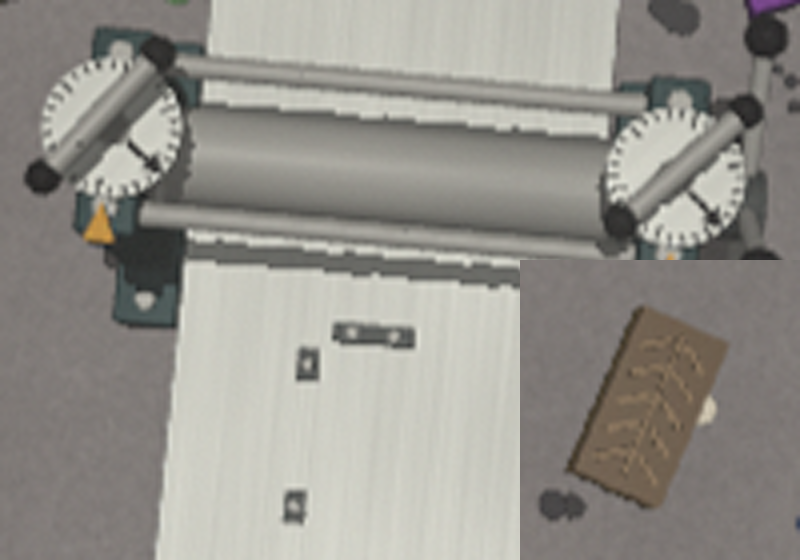

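The close crop confirms the choice: brown-grey, 121 x 66 mm as measured. The crop also shows both arrows at about half past four, so each needs roughly 45° clockwise. The left handle's balls are at crop (42,177) and (157,48), the right's at (621,220) and (746,110).

```bash
python3 - <<'E'
from h import *
d=load('top0')
f=lambda c,z: ray(d,(205+(c[0]-1.5)/4,165+(c[1]-1.5)/4),z)[:2]
yaw=np.radians(-6.58);R=np.array([[np.cos(yaw),-np.sin(yaw)],[np.sin(yaw),np.cos(yaw)]]);O=np.array([603.8,36.3])
L=lambda p:(R.T@(p-O)).round(1)
for n,a,b,dc,tip,idx in(('left',(42,177),(157,48),(112,126),(158,170),(99,207)),('right',(621,220),(746,110),(677,177),(718,222),(671,256))):
    p,q=f(a,262),f(b,262); v=q-p; print(n,'mid',(p+q)/2,L((p+q)/2),'len',np.hypot(*v),'bar ang',np.degrees(np.arctan2(v[1],v[0])))
    c=f(dc,226);t=f(tip,226)-c;i=f(idx,229)-c
    print('  dial c',c,L(c),'arrow ang',np.degrees(np.arctan2(t[1],t[0])),'index',f(idx,229),np.degrees(np.arctan2(i[1],i[0])))
for n,c in dict(endL=(333,338),endR=(415,346),s1t=(319,349),s1b=(318,381),s2t=(306,491),s2b=(305,523)).items(): print(n,f(c,85),L(f(c,85)),L(f(c,97)))
E
```

```text
left mid [623.65970743 196.2056108 ] [  1.4 161.1] len 94.46037421319258 bar ang -42.1959506595715
  dial c [622.49837085 194.98064009] [  0.4 159.8] arrow ang -135.26195648144164 index [576.12775775 202.29464977] 171.0366154605335
right mid [ 586.22769314 -122.7137248 ] [   0.8 -160. ] len 92.51801936362621 bar ang -50.22731748200817
  dial c [ 585.0543771  -123.16716858] [  -0.3 -160.6] arrow ang -139.8396907482951 index [ 539.85664859 -117.65090322] 173.04161247378153
endL [510.27227628  79.52383307] [-97.9  32.2] [-98.7  31.6]
endR [503.82653703  28.30556587] [-98.4 -19.4] [-99.3 -19.6]
s1t [503.60959064  88.43119446] [-105.5   40.3] [-106.3   39.6]
s1b [483.58391088  89.48376182] [-125.5   39.1] [-126.1   38.3]
s2t [415.39458324  98.39062528] [-194.3   40.1] [-194.3   39.4]
s2b [395.65683041  99.41944842] [-214.    38.9] [-213.8   38.1]
```

```bash
cat >> h.py <<'E'
def th(s=None):
    s=s or sensors.read_state(); from scipy.spatial.transform import Rotation as Ro
    x=Ro.from_quat(s['ee_rot']).apply([1,0,0]); return np.degrees(np.arctan2(x[1],x[0])), Ro.from_quat(s['ee_rot']).apply([0,0,1])
def to(x,y,z,ang=None):
    s=sensors.read_state(); a,zz=th(s); r=np.radians(a); D=np.array([x,y,z])-s['tcp_pos']
    print('t',s['t'],'tcp',s['tcp_pos'].round(1),'ang',round(a,2),'z',zz.round(4),'F',s['ft_force'].round(1),'op',round(s['opening']*87,1))
    print(' shift mm tool:',round(D[0]*np.cos(r)+D[1]*np.sin(r),1),round(D[0]*np.sin(r)-D[1]*np.cos(r),1),round(-D[2],1),'dist',np.linalg.norm(D).round(),
      '' if ang is None else 'rz %.4f'%np.radians(a-ang))
E
python3 -c "
from h import *
to(430,40,230)"
```

```text
t 0.15 tcp [260.3 567.9 211.3] ang 65.38 z [-4.e-04 -1.e-03 -1.e+00] F [0.4 0.9 0.1] op 87.0
 shift mm tool: -409.2 374.2 -18.7 dist 555.0
```

Call:
move_arm --increments "0 0 0 -.0293 .0267 -.0013 -1;0 0 0 -.0293 .0267 -.0013 -1;0 0 0 -.0293 .0267 -.0013 -1;0 0 0 -.0293 .0267 -.0013 -1;0 0 0 -.0293 .0267 -.0013 -1;0 0 0 -.0293 .0267 -.0013 -1;0 0 0 -.0293 .0267 -.0013 -1"

```text
t: 0.85
tcp_pos: [345.1, 302.1, 221.0]
ee_rot: [0.842, 0.54, -0.0, -0.0]
ft_force: [0.2, 0.6, 0.4]
opening: 1.001
```

Call:
move_arm --increments "0 0 0 -.0293 .0267 -.0013 -1;0 0 0 -.0293 .0267 -.0013 -1;0 0 0 -.0293 .0267 -.0013 -1;0 0 0 -.0293 .0267 -.0013 -1;0 0 0 -.0293 .0267 -.0013 -1;0 0 0 -.0293 .0267 -.0013 -1;0 0 0 -.0293 .0267 -.0013 -1;0 0 0 0 0 0 -1;0 0 0 0 0 0 -1"

```text
t: 1.75
tcp_pos: [429.2, 39.2, 230.1]
ee_rot: [0.842, 0.539, 0.0, -0.0]
ft_force: [0.6, 0.8, 0.1]
opening: 0.996
```

```bash
python3 -c "
from h import *
d=snap('wrist','w1')
to(470.4,-373.3,120,64)
yaw=np.radians(-6.65);R=np.array([[np.cos(yaw),-np.sin(yaw)],[np.sin(yaw),np.cos(yaw)]]);O=np.array([604.3,36.5])
for l in [(-99.5,39.3),(-99.5,-10),(-220,39.3)]: print(l,R@l+O,proj(d,[*(R@l+O),85]))
"
```

```text
t 1.8 tcp [429.   40.1 230. ] ang 65.39 z [-4.e-04  3.e-04 -1.e+00] F [0.1 0.9 0.1] op 87.2
 shift mm tool: -358.6 209.8 110.0 dist 430.0 rz 0.0242
(-99.5, 39.3) [510.02052419  87.05808977] [400.00725738 268.58378465]
(-99.5, -10) [504.31138759  38.08977594] [353.9847796  282.10617955]
(-220, 39.3) [390.33123785 101.01247031] [368.01380893 154.28997599]
```

View pics/w1.png

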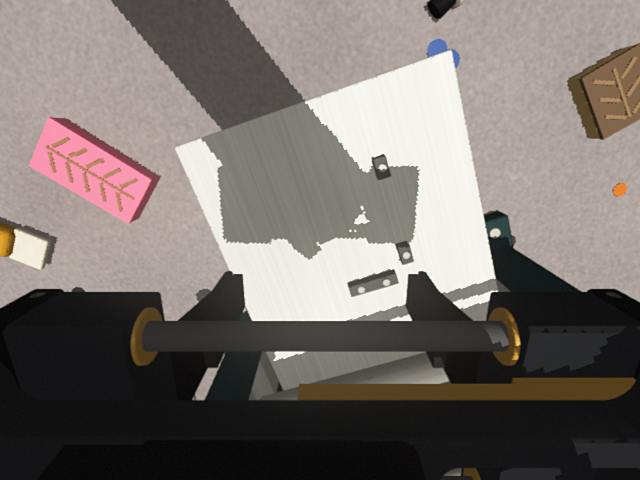

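The wrist view shows the end stop at (373,283) and the side stops at (404,252) and (381,166). The predicted corner (400,269) agrees to about 1-2 px. On to the block.

Call:
move_arm --increments "0 0 .0024 -.0359 .0210 0 -1;0 0 .0024 -.0359 .0210 0 -1;0 0 .0024 -.0359 .0210 0 -1;0 0 .0024 -.0359 .0210 0 -1;0 0 .0024 -.0359 .0210 0 -1;0 0 .0024 -.0359 .0210 0 -1;0 0 .0024 -.0359 .0210 0 -1;0 0 .0024 -.0359 .0210 0 -1;0 0 .0024 -.0359 .0210 0 -1;0 0 .0024 -.0359 .0210 0 -1"

```text
t: 2.8
tcp_pos: [467.6, -374.3, 229.4]
ee_rot: [0.847, 0.531, 0.0, -0.001]
ft_force: [0.5, 0.5, 1.4]
opening: 1.003
```

Call:
move_arm --increments "0 0 0 0 0 .03 -1;0 0 0 0 0 .03 -1;0 0 0 0 0 .03 -1;0 0 0 0 0 .02 -1;0 0 0 0 0 0 -1;0 0 0 0 0 0 -1"

```text
t: 3.4
tcp_pos: [466.9, -373.8, 120.3]
ee_rot: [0.848, 0.531, 0.0, -0.0]
ft_force: [0.3, -0.3, 1.5]
opening: 1.001
```

```bash
python3 -c "
from h import *
d=snap('wrist','w2')
to(470.4,-373.3,17,64)
im=d['img'];hsv=cv2.cvtColor(im,cv2.COLOR_RGB2HSV)
print(hsv[200,320],hsv[50,50])
m=((hsv[...,1]>55)&(hsv[...,0]>6)&(hsv[...,0]<25)&(hsv[...,2]>40)).astype(np.uint8)
m[290:]=0
m=cv2.morphologyEx(m,cv2.MORPH_OPEN,np.ones((5,5)))
c=max(cv2.findContours(m,0,2)[0],key=cv2.contourArea)
P=np.array([ray(d,q[0],23)[:2] for q in c],np.float32);print(cv2.minAreaRect(P),cv2.boundingRect(c))
"
```

```text
t 3.45 tcp [ 467.1 -374.4  121.1] ang 64.06 z [ 9.e-04 -2.e-04 -1.e+00] F [ 0.2 -0.3  0. ] op 86.8
 shift mm tool: 2.4 2.5 104.1 dist 104.0 rz 0.0011
[14 87 85] [ 11  20 222]
((463.7784118652344, -372.3485107421875), (61.678627014160156, 112.29376983642578), 63.626953125) (287, 161, 78, 129)
```

View pics/w2.png

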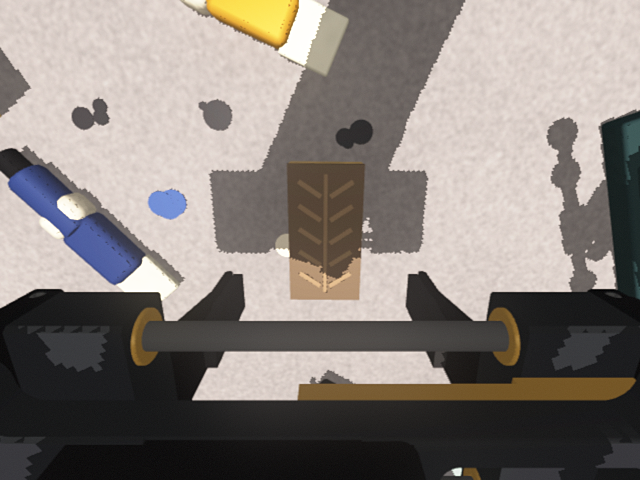

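The wrist view shows the brown long block straight between the fingers (columns 287-364, rows 161-299). Its centre is at about (467,-374), so I descend directly.

Call:
move_arm --increments "0 0 .008 0 0 .03 -1;0 0 0 0 0 .03 -1;0 0 0 0 0 .025 -1;0 0 0 0 0 .012 -1;0 0 0 0 0 .007 -1;0 0 0 0 0 0 -1;0 0 0 0 0 0 -1"

```text
t: 4.15
tcp_pos: [466.9, -375.2, 17.4]
ee_rot: [0.85, 0.527, 0.0, 0.001]
ft_force: [0.1, -0.7, 1.2]
opening: 0.999
```

Call:
move_arm --increments "0 0 0 0 0 0 .3;0 0 0 0 0 0 .6;0 0 0 0 0 0 1;0 0 0 0 0 0 1;0 0 0 0 0 0 1;0 0 0 0 0 0 1;0 0 0 0 0 0 1;0 0 0 0 0 0 1" --squeeze 20

```text
t: 4.95
tcp_pos: [466.1, -374.7, 16.1]
ee_rot: [0.85, 0.527, 0.0, -0.0]
ft_force: [-0.3, -0.1, -0.6]
opening: 0.355
```

```bash
python3 -c "
from h import *
to(446.8,63,230,83.35)"
```

```text
t 4.95 tcp [ 466.1 -374.7   16.1] ang 63.54 z [ 0.e+00  1.e-04 -1.e+00] F [-0.3 -0.1 -0.6] op 30.9
 shift mm tool: 383.3 -212.4 -213.9 dist 488.0 rz -0.3458
```

Opening reads 31 mm where 62 is expected, so I'll look before going on.

Call:
move_arm --increments "0 0 0 0 0 0 1;0 0 0 0 0 0 1"

```text
t: 5.15
tcp_pos: [466.2, -374.7, 16.1]
ee_rot: [0.85, 0.527, 0.0, -0.0]
ft_force: [0.4, 0.2, -0.4]
opening: 0.172
```

```bash
python3 -c "
from h import *
to(446.8,63,230,83.35)
a=snap('wrist','w3')['img'];b=snap('scene','s3')['img'][270:370,90:210]
b=cv2.resize(b,(360,300),interpolation=3)
c=np.zeros((480,800,3),np.uint8);c[:300,:360]=b;c[:, 360:]=a[:,100:540]
cv2.imwrite('pics/c3.png',c[:,:,::-1])"
```

```text
t 5.15 tcp [ 466.2 -374.7   16.1] ang 63.54 z [ 1.e-04  1.e-04 -1.e+00] F [ 0.4  0.2 -0.4] op 15.0
 shift mm tool: 383.3 -212.4 -213.9 dist 488.0 rz -0.3457
```

View pics/c3.png

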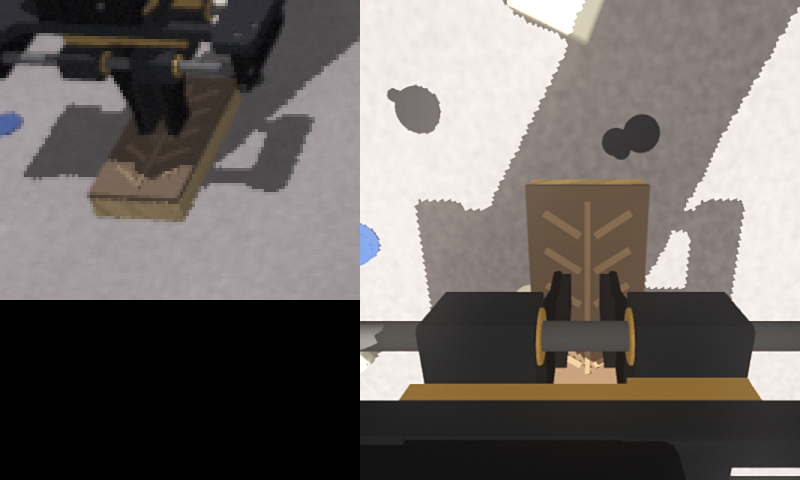

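```bash
python3 -c "
from h import *
print([ (k,getattr(manip,k)) for k in dir(manip) if k[0]!='_'])
d=load('w3');s=load('s3')
for z in (2,16,21,30,40): print(z,proj(d,[466.2,-374.7,z])-[0,0],proj(s,[466.2,-374.7,z]))
for z in(0,23):
  for u,v in((530,183),(645,183)): print(z,ray(d,(u-360+100,v),z))
print('w2',ray(load('w2'),(287,161),23),ray(load('w2'),(364,161),23),ray(load('w2'),(290,299),23))
"
```

```text
[('MotionError', <class 'plant.MotionError'>), ('tip_reach', 14.0)]
2 [325.00129133 273.6113544 ] [146.47288438 319.8627631 ]
16 [325.00755193 283.82791263] [145.091236   315.17271842]
21 [325.01000608 287.83279957] [144.59220966 313.47875935]
30 [325.01475664 295.58514556] [143.68643675 310.40408749]
40 [325.02060592 305.13047755] [142.66851046 306.9487078 ]
0 [ 403.34005289 -378.14568548    0.        ]
0 [ 432.18152016 -320.03232892    0.        ]
23 [ 401.78437942 -373.16892612   23.        ]
23 [ 427.11929556 -322.12100261   23.        ]
w2 [ 400.29362803 -374.84590286   23.        ] [ 426.85264952 -320.040289     23.        ] [ 509.33110448 -429.25831807   23.        ]
```

```bash
python3 -c "
from h import *
a=load('s3')['img'][285:350,110:180];b=load('w3')['img'][170:390,230:440]
c=np.zeros((480,800,3),np.uint8);c[:390,:420]=cv2.resize(a,(420,390),interpolation=0);c[:398,420:]=cv2.resize(b,(380,398),interpolation=0)
cv2.imwrite('pics/c4.png',c[:,:,::-1])"
```

```text
(no output)
```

View pics/c4.png

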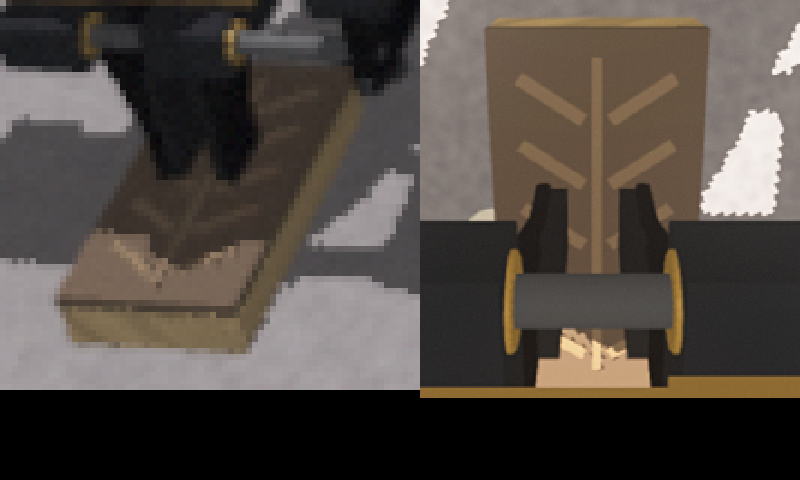

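```bash
python3 -c "
from h import *
d=load('w2');print(d['camera_matrix'])
T=np.array([467.1,-374.4,121.1]);r=np.radians(64.06)
X=np.array([np.cos(r),np.sin(r),0]);Y=np.array([np.sin(r),-np.cos(r),0])
for dz in(-14,-7,0,7,14,25):
  print(dz,[proj(d,T+sx*43.5*X+yy*Y+[0,0,dz]).round(1).tolist() for yy in(-9.5,0,9.5) for sx in(-1,1)])
g=cv2.cvtColor(d['img'],cv2.COLOR_RGB2GRAY)
for v in(266,270,272,274,276,280,285,300): print(v,[ (np.where(g[v,lo:hi]<45)[0]+lo)[[0,-1]].tolist() if (g[v,lo:hi]<45).any() else None for lo,hi in((205,280),(380,440))])
"
```

```text
[[335.68752709   0.         324.94276778]
 [  0.         335.68752709 233.2500919 ]
 [  0.           0.           1.        ]]
-14 [[251.3, 260.2], [397.1, 260.3], [252.3, 274.8], [396.1, 274.9], [253.3, 289.0], [395.1, 289.1]]
-7 [[248.8, 264.7], [399.6, 264.9], [249.9, 279.8], [398.5, 279.9], [250.9, 294.4], [397.4, 294.5]]
0 [[246.1, 269.6], [402.3, 269.8], [247.2, 285.1], [401.1, 285.3], [248.3, 300.1], [399.9, 300.3]]
7 [[243.1, 274.8], [405.1, 275.0], [244.4, 290.8], [403.9, 291.0], [245.6, 306.3], [402.6, 306.5]]
14 [[240.0, 280.5], [408.2, 280.7], [241.3, 297.0], [406.9, 297.2], [242.6, 313.0], [405.5, 313.1]]
25 [[234.5, 290.3], [413.6, 290.5], [236.1, 307.7], [412.0, 307.9], [237.5, 324.5], [410.6, 324.6]]
266 [None, None]
270 [None, None]
272 [[228, 230], [419, 423]]
274 [[225, 225], [419, 425]]
276 [None, [409, 427]]
280 [None, [409, 430]]
285 [[217, 217], [424, 433]]
300 [None, [418, 439]]
```

In the enlarged crops the fingertips end right at the block's top face (z≈23) while the TCP reads 16. In w2, with the fingers free, the tips' inner front corners at (244,274) and (407,275) match a height about 7 mm *behind* the reported TCP, not 14 mm ahead. So the tips really sit about 21 mm higher than stated, and the fingers closed over the block without touching it. I reopen and go deeper, watching the force.

Call:
move_arm --increments "0 0 0 0 0 -.004 -1;0 0 0 0 0 0 -1;0 0 0 0 0 0 -1;0 0 0 0 0 0 -1;0 0 0 0 0 0 -1;0 0 0 0 0 0 -1;0 0 0 0 0 0 -1;0 0 0 0 0 0 -1;0 0 0 0 0 0 -1;0 0 0 0 0 0 -1"

```text
t: 6.25
tcp_pos: [466.1, -374.7, 20.1]
ee_rot: [0.85, 0.527, 0.0, -0.0]
ft_force: [-1.0, 0.1, -0.1]
opening: 0.909
```

Call:
move_arm --increments "0 0 0 0 0 .005 -1;0 0 0 0 0 .005 -1;0 0 0 0 0 .005 -1;0 0 0 0 0 .003 -1;0 0 0 0 0 0 -1"

```text
t: 6.75
tcp_pos: [465.8, -374.5, 1.4]
ee_rot: [0.85, 0.526, -0.0, -0.0]
ft_force: [0.5, -0.1, -0.4]
opening: 0.997
```

The TCP is at 1.4 mm with no contact, so the tip offset is confirmed. A little lower, then close.

Call:
move_arm --increments "0 0 0 0 0 .002 -1;0 0 0 0 0 .002 -1;0 0 0 0 0 0 -1"

```text
t: 7.05
tcp_pos: [466.1, -374.6, -2.1]
ee_rot: [0.85, 0.527, 0.0, -0.0]
ft_force: [1.1, 0.2, -1.1]
opening: 0.998
```

Call:
move_arm --increments "0 0 0 0 0 0 1;0 0 0 0 0 0 1;0 0 0 0 0 0 1;0 0 0 0 0 0 1;0 0 0 0 0 0 1;0 0 0 0 0 0 1;0 0 0 0 0 0 1;0 0 0 0 0 0 1" --squeeze 20

```text
t: 7.85
tcp_pos: [466.2, -374.7, -1.8]
ee_rot: [0.85, 0.527, 0.0, -0.0]
ft_force: [0.9, 1.7, 1.3]
opening: 0.713
```

Opening is 62 mm: gripped. Lift.

Call:
move_arm --increments "0 0 0 0 0 -.01 1;0 0 0 0 0 -.02 1;0 0 0 0 0 -.03 1;0 0 0 0 0 -.03 1;0 0 0 0 0 -.03 1;0 0 0 0 0 -.03 1;0 0 0 0 0 -.03 1;0 0 0 0 0 -.02 1;0 0 0 0 0 0 1"

```text
t: 8.75
tcp_pos: [466.7, -376.0, 201.2]
ee_rot: [0.85, 0.526, 0.001, 0.002]
ft_force: [-0.3, -0.4, -2.2]
opening: 0.71
```

```bash
python3 -c "
from h import *
to(430,57,198,83.35)"
```

```text
t 8.75 tcp [ 466.7 -376.   201.2] ang 63.5 z [ 0.0039 -0.0021 -1.    ] F [-0.3 -0.4 -2.2] op 61.8
 shift mm tool: 371.1 -226.0 3.2 dist 435.0 rz -0.3464
```

Call:
move_arm --increments "0 0 0 .0371 -.0226 0 1;0 0 0 .0371 -.0226 0 1;0 0 0 .0371 -.0226 0 1;0 0 0 .0371 -.0226 0 1;0 0 0 .0371 -.0226 0 1;0 0 0 .0371 -.0226 0 1;0 0 0 .0371 -.0226 0 1;0 0 0 .0371 -.0226 0 1;0 0 0 .0371 -.0226 0 1;0 0 0 .0371 -.0226 0 1"

```text
t: 9.75
tcp_pos: [428.0, 59.6, 197.3]
ee_rot: [0.85, 0.526, -0.0, -0.0]
ft_force: [1.4, -0.5, -1.8]
opening: 0.71
```

Call:
move_arm --increments "0 0 -.0866 0 0 0 1;0 0 -.0866 0 0 0 1;0 0 -.0866 0 0 0 1;0 0 -.0866 0 0 0 1;0 0 0 0 0 .03 1;0 0 0 0 0 .03 1;0 0 0 0 0 0 1;0 0 0 0 0 0 1"

```text
t: 10.55
tcp_pos: [428.6, 57.8, 138.1]
ee_rot: [0.747, 0.665, -0.001, -0.0]
ft_force: [0.0, -0.1, -1.6]
opening: 0.708
```

```bash
python3 -c "
from h import *
d=snap('wrist','w5')
to(430,57,100,83.35)
yaw=np.radians(-6.65);R=np.array([[np.cos(yaw),-np.sin(yaw)],[np.sin(yaw),np.cos(yaw)]]);O=np.array([604.3,36.5])
for l in [(-99.5,39.3),(-220,39.3)]: print(l,proj(d,[*(R@l+O),85]))
"
```

```text
t 10.6 tcp [429.4  58.1 138.9] ang 83.37 z [ 4.e-04  1.e-04 -1.e+00] F [ 0.9  0.  -1.7] op 61.7
 shift mm tool: -1.0 0.7 38.9 dist 39.0 rz 0.0004
(-99.5, 39.3) [373.04529218 343.57085685]
(-220, 39.3) [380.88299183 191.7515122 ]
```

View pics/w5.png

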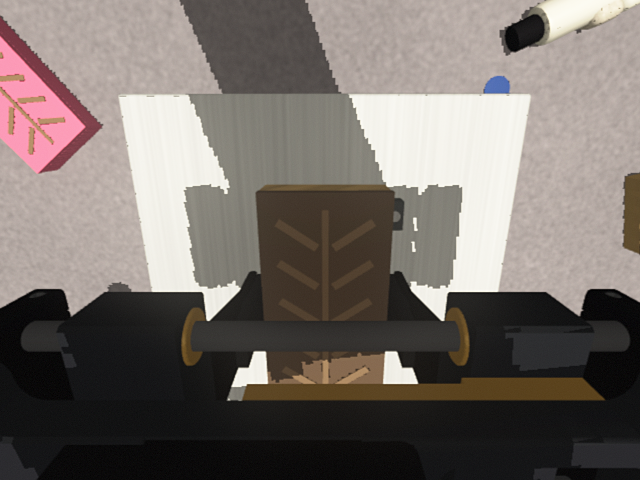

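The block is held square to the bed, with its end edge at (325,188); the far side stop is visible at (398,213), clear of the block. Lower.

Call:
move_arm --increments "0 0 0 0 0 .02 1;0 0 0 0 0 .02 1;0 0 0 0 0 .01 1;0 0 0 0 0 .003 1;0 0 0 0 0 0 1;0 0 0 0 0 .001 1;0 0 0 0 0 .001 1;0 0 0 0 0 0 1"

```text
t: 11.4
tcp_pos: [429.3, 58.2, 83.5]
ee_rot: [0.747, 0.665, 0.0, 0.0]
ft_force: [0.1, -0.6, -1.7]
opening: 0.711
```

```bash
python3 -c "
from h import *
d=load('w5'); a=ray(d,(325,190),163.5); print(a, 'rel len', (a-np.array([429.4,58.1,0]))[:2]@np.array([.9933,-.1158]))
to(446.8,63,83,83.35)"
```

```text
[371.05205121  65.06330067 163.5       ] rel len -58.763367750961024
t 11.4 tcp [429.3  58.2  83.5] ang 83.39 z [ 5.e-04  4.e-04 -1.e+00] F [ 0.1 -0.6 -1.7] op 61.9
 shift mm tool: 6.8 16.8 0.5 dist 18.0 rz 0.0007
```

Call:
move_arm --increments "0 0 0 0 0 .0007 1;0 0 0 0 0 0 1;0 0 0 0 0 .0006 1;0 0 0 0 0 0 1"

```text
t: 11.8
tcp_pos: [429.4, 58.2, 83.0]
ee_rot: [0.747, 0.665, 0.0, -0.0]
ft_force: [-7.9, -2.2, 16.6]
opening: 0.708
```

Call:
move_arm --increments "0 0 0 0 .005 0 1;0 0 0 0 .005 0 1;0 0 0 0 .003 0 1;0 0 0 0 .001 0 1;0 0 0 0 0 0 1"

```text
t: 12.3
tcp_pos: [441.2, 57.4, 82.6]
ee_rot: [0.747, 0.665, -0.001, -0.002]
ft_force: [-16.4, 2.3, 22.4]
opening: 0.708
```

Call:
move_arm --increments "0 0 0 0 0 -.0007 1;0 0 0 0 0 0 1;0 0 0 .003 0 0 1;0 0 0 .002 0 0 1;0 0 0 0 0 0 1"

```text
t: 12.8
tcp_pos: [441.3, 58.0, 82.4]
ee_rot: [0.748, 0.664, -0.004, -0.0]
ft_force: [-14.2, -14.1, 17.2]
opening: 0.713
```

Call:
move_arm --increments "0 0 0 .001 0 0 1;0 0 0 0 0 0 1"

```text
t: 13.0
tcp_pos: [441.3, 58.2, 82.4]
ee_rot: [0.748, 0.664, -0.004, -0.0]
ft_force: [-14.2, -16.9, 18.7]
opening: 0.71
```

Call:
move_arm --increments "0 0 0 .001 0 0 1;0 0 0 0 0 0 1"

```text
t: 13.2
tcp_pos: [441.4, 59.0, 82.4]
ee_rot: [0.748, 0.664, -0.004, -0.0]
ft_force: [-15.0, -19.6, 18.1]
opening: 0.711
```

Call:
move_arm --increments "0 0 0 0 0 -.0012 1;0 0 0 0 0 0 1;0 0 0 0 0 0 1"

```text
t: 13.5
tcp_pos: [441.9, 62.5, 82.9]
ee_rot: [0.747, 0.665, -0.002, -0.001]
ft_force: [-6.1, -2.3, -1.4]
opening: 0.713
```

```bash
python3 -c "
from h import *
to(446.8,63,83,83.35)
s=snap('top','t6')['img'];print(sensors.read_state()['moment'])
a=cv2.resize(snap('wrist','w6')['img'],(480,360)) ;c=np.zeros((600,800,3),np.uint8);c[:360,:480]=a
b=cv2.resize(s[215:315,235:335],(320,320),interpolation=3);c[:320,480:]=b
b=cv2.resize(load('s3')['img'][200:280,270:400],(10,10))
q=snap('scene','s6')['img'][195:275,270:430];c[360:600,:480]=cv2.resize(q,(480,240),interpolation=3)
cv2.imwrite('pics/c6.png',c[:,:,::-1])"
```

```text
t 13.5 tcp [441.9  62.5  82.9] ang 83.33 z [-0.0043 -0.0012 -1.    ] F [-6.1 -2.3 -1.4] op 62.0
 shift mm tool: 1.1 4.9 -0.1 dist 5.0 rz -0.0003
[-0.66325595  1.43531394 -0.22659398]
```

View pics/c6.png

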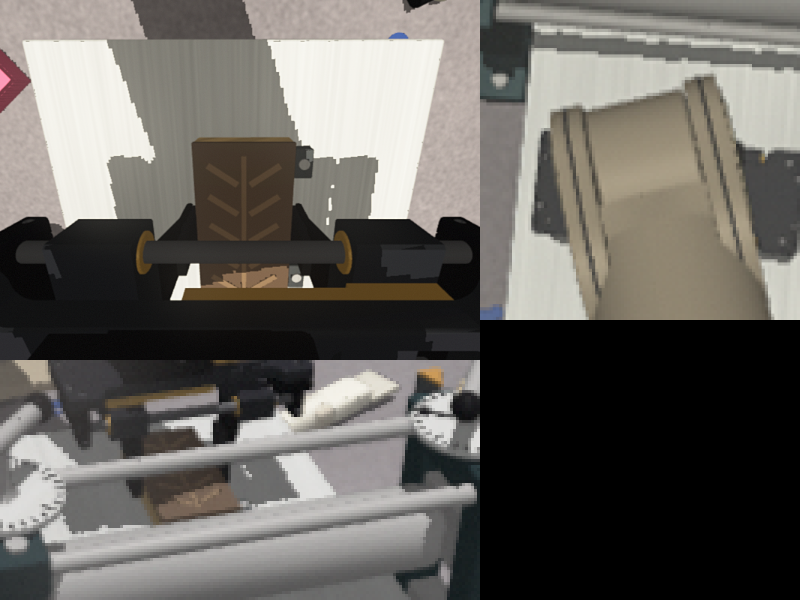

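The view shows the block flat on the bed, right beside both side stops (wrist crop (303,162) and (296,275)), with the end stop not reached yet. The earlier sticking was friction from pressing down, which is now relieved. Push toward the end stop.

Call:
move_arm --increments "0 0 0 0 .001 0 1;0 0 0 0 .001 0 1;0 0 0 0 0 0 1"

```text
t: 13.95
tcp_pos: [441.9, 62.6, 82.6]
ee_rot: [0.747, 0.665, -0.004, -0.002]
ft_force: [-16.4, -1.9, 7.7]
opening: 0.712
```

Call:
move_arm --increments "0 0 0 0 .001 0 1;0 0 0 0 .001 0 1;0 0 0 0 0 0 1"

```text
t: 14.25
tcp_pos: [442.3, 62.5, 82.4]
ee_rot: [0.747, 0.665, -0.005, -0.004]
ft_force: [-23.7, -1.9, 14.1]
opening: 0.709
```

Call:
move_arm --increments "0 0 0 0 .001 0 1;0 0 0 0 .001 0 1;0 0 0 0 0 0 1"

```text
t: 14.55
tcp_pos: [443.5, 62.4, 82.1]
ee_rot: [0.747, 0.665, -0.006, -0.004]
ft_force: [-26.9, -1.2, 13.2]
opening: 0.708
```

Call:
move_arm --increments "0 0 0 0 -.004 -.0005 1;0 0 0 0 0 0 1;0 0 0 .001 0 0 1;0 0 0 .001 0 0 1;0 0 0 0 0 0 1"

```text
t: 15.05
tcp_pos: [443.6, 64.2, 83.2]
ee_rot: [0.747, 0.665, -0.003, -0.001]
ft_force: [-8.6, -3.4, -1.2]
opening: 0.71
```

Call:
move_arm --increments "0 0 0 .001 0 0 1;0 0 0 .001 0 0 1;0 0 0 0 0 0 1"

```text
t: 15.35
tcp_pos: [443.7, 64.7, 83.2]
ee_rot: [0.747, 0.665, -0.003, -0.001]
ft_force: [-9.9, -9.7, 2.2]
opening: 0.708
```

Both directions now show contact (about 10 N each). Relieve the pressure and release.

Call:
move_arm --increments "0 0 0 .001 .001 0 1;0 0 0 0 0 0 1;0 0 0 -.0025 -.0025 0 1;0 0 0 0 0 0 1"

```text
t: 15.75
tcp_pos: [443.7, 64.6, 83.9]
ee_rot: [0.747, 0.665, -0.001, -0.0]
ft_force: [-5.5, -6.3, -1.0]
opening: 0.71
```

Call:
move_arm --increments "0 0 0 0 0 0 .2;0 0 0 0 0 0 .1;0 0 0 0 0 0 0;0 0 0 0 0 0 -.4;0 0 0 0 0 0 -1;0 0 0 0 0 0 -1;0 0 0 0 0 0 -1"

```text
t: 16.45
tcp_pos: [445.3, 66.4, 84.7]
ee_rot: [0.747, 0.665, 0.001, 0.0]
ft_force: [-0.3, 0.2, 0.3]
opening: 0.903
```

Call:
move_arm --increments "0 0 0 0 0 -.01 -1;0 0 0 0 0 -.02 -1;0 0 0 0 0 -.04 -1;0 0 0 0 -.01 -.04 -1;0 0 0 0 -.02 -.04 -1;0 0 0 0 -.01 0 -1;0 0 0 0 0 0 -1;0 0 0 0 0 0 -1"

```text
t: 17.25
tcp_pos: [404.8, 70.4, 233.9]
ee_rot: [0.747, 0.665, 0.0, -0.0]
ft_force: [-0.6, -0.7, -0.6]
opening: 0.998
```

```bash
python3 -c "
from h import *
to(446.8,63,83,83.35)
d=snap('wrist','w7');c=d['img'][120:320,230:450];cv2.imwrite('pics/c7.png',cv2.resize(c,(660,600),interpolation=3)[:,:,::-1])"
```

```text
t 17.25 tcp [404.8  70.4 233.9] ang 83.4 z [-1.e-04  2.e-04 -1.e+00] F [-0.6 -0.7 -0.6] op 86.8
 shift mm tool: -2.5 42.5 150.9 dist 157.0 rz 0.0009
```

View pics/c7.png

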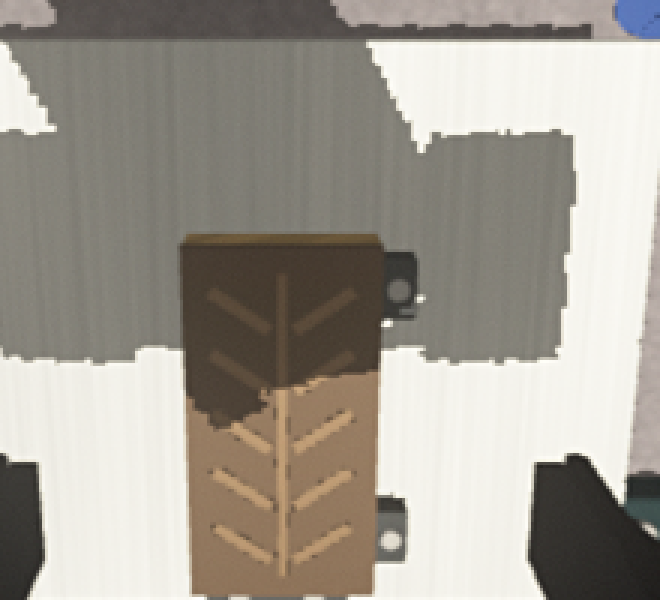

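Both side stops lie directly against the block, and the end stop shows just past the block's end (crop row 597). Check with numbers.

```bash
python3 -c "
from h import *
d=load('w7');u=np.array([.9933,-.1158]);w=np.array([.1158,.9933]);O=np.array([604.3,36.5])
f=lambda c,z:((ray(d,(230+c[0]/3,120+c[1]/3),z)[:2]-O)@np.c_[u,w]).round(1)
for n,c,z in(('blk near L',(181,245),108),('blk near R',(383,245),108),('blk far L',(193,595),108),('blk far R',(373,595),108),('blk bottom near edge',(280,236),85),('stopB near top/-y',(387,252),97),('stopB far',(387,312),97),('stopA near',(378,498),97),('stopA far',(378,560),97)): print(n,f(c,z))
to(623.6,196.2,330,46.5)
"
```

```text
blk near L [-222.5  -20.2]
blk near R [-222.6   40.8]
blk far L [-102.   -19.7]
blk far R [-102.1   41.2]
blk bottom near edge [-220.6    9.6]
stopB near top/-y [-218.    43.2]
stopB far [-198.4   43.9]
stopA near [-132.9   42.9]
stopA far [-109.2   43.6]
t 17.3 tcp [404.8  70.3 233.6] ang 83.38 z [-8.e-04 -5.e-04 -1.e+00] F [1.  0.1 0.2] op 87.1
 shift mm tool: 150.3 202.8 -96.4 dist 270.0 rz 0.6437
```

Forces at the last push (about 10 N each way, with almost no down-force) and these positions agree: the block is seated. Now the left handle.

Call:
move_arm --increments "0 0 0 0 0 -.03 -1;0 0 0 0 0 -.03 -1;0 0 .08 0 0 0 -1;0 0 .08 0 0 0 -1;0 0 .08 0 0 0 -1;0 0 .08 0 0 0 -1;0 0 .08 0 0 0 -1;0 0 .08 0 0 0 -1;0 0 .08 0 0 0 -1;0 0 .087 0 0 0 -1"

```text
t: 18.3
tcp_pos: [405.0, 70.2, 293.1]
ee_rot: [0.92, 0.392, -0.001, 0.0]
ft_force: [0.6, -0.6, 0.2]
opening: 1.004
```

```bash
python3 -c "
from h import *
print(sensors.read_state()['joint_pos'].round(2))
to(623.4,196.0,294,46.3)"
```

```text
[-0.75 -0.22  0.4   1.86  0.09  1.5   0.43]
t 18.3 tcp [405.   70.2 293.1] ang 46.1 z [-0.002  -0.0013 -1.    ] F [ 0.6 -0.6  0.2] op 87.3
 shift mm tool: 242.1 70.1 -0.9 dist 252.0 rz -0.0035
```

Call:
move_arm --increments "0 0 0 .0346 .01 0 -1;0 0 0 .0346 .01 0 -1;0 0 0 .0346 .01 0 -1;0 0 0 .0346 .01 0 -1;0 0 0 .0346 .01 0 -1;0 0 0 .0346 .01 0 -1;0 0 0 .0346 .01 0 -1;0 0 0 0 0 0 -1;0 0 0 0 0 0 -1"

```text
t: 19.2
tcp_pos: [623.1, 196.9, 291.7]
ee_rot: [0.919, 0.393, -0.002, 0.001]
ft_force: [0.1, -0.4, -0.3]
opening: 0.998
```

```bash
python3 -c "
from h import *
d=snap('wrist','w8')
to(623.4,196.0,238,46.3)
print(sensors.read_state()['joint_pos'].round(2), proj(d,[623.4,196,262]), proj(d,[623.4,196,226]))
d2=snap('wrist','w8b');cv2.imwrite('pics/w8c.png',cv2.resize(d['img'][140:400,160:490],None,fx=2,fy=2,interpolation=3)[:,:,::-1])
"
```

```text
t 19.25 tcp [622.8 196.4 292.9] ang 46.26 z [-0.0016 -0.0019 -1.    ] F [-0.9 -0.5 -0.8] op 87.1
 shift mm tool: 0.1 0.7 54.9 dist 55.0 rz -0.0006
[-0.71  0.39  0.47  1.26 -0.17  1.53  0.55] [325.16596858 264.65050702] [325.32937602 246.10354751]
```

View pics/w8c.png

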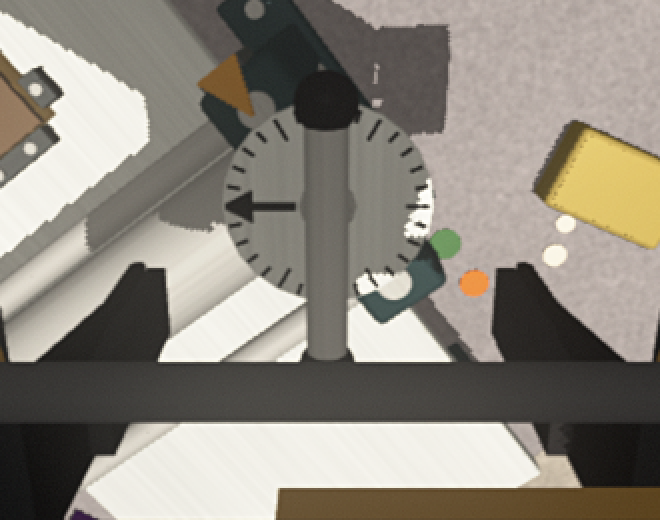

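The bar lies straight between the fingers, with the dial centre at crop (330,207), the arrow tip at (228,207) and the brass index tip at (252,115). Descend, grip, turn clockwise about 0.92 rad.

Call:
move_arm --increments "0 0 0 0 0 .02 -1;0 0 0 0 0 .02 -1;0 0 0 0 0 .01 -1;0 0 0 0 0 .005 -1;0 0 0 0 0 0 -1"

```text
t: 19.8
tcp_pos: [622.5, 197.1, 239.5]
ee_rot: [0.919, 0.393, 0.0, -0.0]
ft_force: [0.0, 0.3, 0.8]
opening: 0.998
```

Call:
move_arm --increments "0 0 0 0 0 0 0;0 0 0 0 0 0 1;0 0 0 0 0 0 1;0 0 0 0 0 0 1;0 0 0 0 0 0 1;0 0 0 0 0 0 1;0 0 0 0 0 0 1;0 0 0 0 0 0 1;0 0 0 0 0 0 1;0 0 0 0 0 0 1" --squeeze 40

```text
t: 20.8
tcp_pos: [622.5, 197.0, 239.2]
ee_rot: [0.919, 0.393, -0.0, 0.0]
ft_force: [-13.7, -11.9, 4.0]
opening: 0.174
```

```bash
python3 - <<'E'
from h import *
d=load('w8')
f=lambda c,z: ray(d,(160+c[0]/2,140+c[1]/2),z)[:2]
c=f((330,207),226);print('dial c',c)
for n,p,z in(('arrow',(228,207),226),('index',(252,115),229)):
    v=f(p,z)-c;print(n,np.hypot(*v),np.degrees(np.arctan2(v[1],v[0])))
to(623.4,196,238,-6.65)
E
```

```text
dial c [621.72411625 197.25449868]
arrow 38.41290680632708 -133.5573855260147
index 45.233565564996326 174.257122866669
t 20.8 tcp [622.5 197.  239.2] ang 46.31 z [-8.e-04 -5.e-04 -1.e+00] F [-13.7 -11.9   4. ] op 15.1
 shift mm tool: -0.1 1.3 1.2 dist 2.0 rz 0.9244
```

Call:
move_arm --increments "0 0 0 -.001 0 0 1;0 0 0 0 0 0 1;0 0 0 0 0 0 1"

```text
t: 21.1
tcp_pos: [621.9, 196.3, 239.2]
ee_rot: [0.919, 0.393, -0.0, 0.0]
ft_force: [-2.1, -1.5, 0.7]
opening: 0.148
```

Call:
move_arm --increments "0 0 .077 0 0 0 1;0 0 .077 0 0 0 1;0 0 .077 0 0 0 1;0 0 .077 0 0 0 1;0 0 .077 0 0 0 1;0 0 .077 0 0 0 1;0 0 .077 0 0 0 1;0 0 .077 0 0 0 1;0 0 .077 0 0 0 1;0 0 .077 0 0 0 1"

```text
t: 22.1
tcp_pos: [622.1, 196.4, 239.2]
ee_rot: [1.0, 0.018, 0.0, 0.0]
ft_force: [-0.4, -1.0, 0.3]
opening: 0.147
```

Call:
move_arm --increments "0 0 .077 0 0 0 1;0 0 .077 0 0 0 1;0 0 0 0 0 0 1;0 0 0 0 0 0 1"

```text
t: 22.5
tcp_pos: [622.2, 196.4, 239.2]
ee_rot: [0.998, -0.057, 0.0, 0.0]
ft_force: [0.5, -1.9, -0.6]
opening: 0.147
```

```bash
python3 -c "
from h import *
to(623.4,196,238,-6.65)
print(sensors.read_state()['moment'],sensors.read_state()['joint_pos'].round(2))"
```

```text
t 22.5 tcp [622.2 196.4 239.2] ang -6.51 z [ 2.e-04 -2.e-04 -1.e+00] F [ 0.5 -1.9 -0.6] op 12.8
 shift mm tool: 1.3 0.3 1.2 dist 2.0 rz 0.0025
[-0.34125066  0.12587506 -0.13197201] [-0.82  0.42  0.62  1.37 -0.24  1.43 -0.32]
```

Turned to −6.5°. Release, rise, and measure arrow against index.

Call:
move_arm --increments "0 0 0 0 0 0 .3;0 0 0 0 0 0 -.5;0 0 0 0 0 0 -1;0 0 0 0 0 0 -1;0 0 0 0 0 0 -1;0 0 0 0 0 0 -1;0 0 0 0 0 0 -1;0 0 0 0 0 -.015 -1;0 0 0 0 0 -.02 -1;0 0 0 0 0 -.025 -1"

```text
t: 23.5
tcp_pos: [621.8, 196.5, 300.5]
ee_rot: [0.998, -0.058, -0.0, 0.0]
ft_force: [0.5, -0.0, -0.4]
opening: 0.955
```

```bash
cat > dial.py <<'E'
from h import *
def dial(d,ax,side=None):
    # arrow: darkest blob inside dial disc r 14..39 at z=226, off the bar; index: brass blob
    im=d['img'];hsv=cv2.cvtColor(im,cv2.COLOR_RGB2HSV);H,W=im.shape[:2]
    c0=proj(d,[*ax,226]); u0=int(c0[0]);v0=int(c0[1]);r=70
    A=[];B=[]
    for v in range(max(0,v0-r),min(H,v0+r)):
        for u in range(max(0,u0-r),min(W,u0+r)):
            h,s,val=map(int,hsv[v,u])
            p=ray(d,(u,v),226)[:2]-ax; q=ray(d,(u,v),229)[:2]-ax
            rel=(np.degrees(np.arctan2(p[1],p[0]))-173.35+180)%360-180
            if 16<np.hypot(*p)<30 and abs(rel)<35 and val<80: A.append(p)   # inside the marks' ring
            if 38<np.hypot(*q)<75 and abs(rel)<50 and s>110 and 8<h<25 and val>60: B.append(q)
    for n,P in(('arrow',A),('index',B)):
        if len(P)<4: print(n,len(P));continue
        P=np.array(P);m=P.mean(0);print(n,len(P),'mean',m.round(1),'ang',np.degrees(np.arctan2(m[1],m[0])).round(2),'rmin %.1f rmax %.1f'%(np.hypot(*P.T).min(),np.hypot(*P.T).max()))
E
python3 -c "
from dial import *
to(623.4,196,238,-6.65)
for n in('wrist','top','scene'): d=snap(n,'L_'+n);print(n,proj(d,[622.3,196.6,226]));dial(d,np.array([622.3,196.6]))
d=load('L_wrist');cv2.imwrite('pics/x.png',d['img'])"
```

```text
t 23.5 tcp [621.8 196.5 300.5] ang -6.62 z [-5.e-04 -3.e-04 -1.e+00] F [ 0.5 -0.  -0.4] op 83.0
 shift mm tool: 1.6 0.3 62.5 dist 63.0 rz 0.0005
wrist [327.57241039 239.7507765 ]
arrow 74 mean [-22.7   2. ] ang 174.88 rmin 16.0 rmax 30.0
index 78 mean [-51.    5.7] ang 173.63 rmin 45.8 rmax 54.7
top [231.90622338 196.22995296]
arrow 12 mean [-24.1  -4.8] ang -168.72 rmin 20.2 rmax 29.6
index 0
scene [426.44126358 214.59485191]
arrow 10 mean [-24.4   3.1] ang 172.78 rmin 18.1 rmax 29.9
index 0
```

```bash
cat > dial2.py <<'E'
from h import *
def warp(d,ax,ang,z,s=8,R=60):
    # rectify the dial plane: +row = along ang direction (toward the index), col = lateral
    a=np.radians(ang);e=np.array([np.cos(a),np.sin(a)]);l=np.array([-e[1],e[0]])
    src=[];dst=[]
    for x,y in((-30,0),(30,0),(30,60),(-30,60)):
        src.append(proj(d,[*(ax+x*l+y*e),z]));dst.append(((x+30)*s,y*s))
    M=cv2.getPerspectiveTransform(np.float32(src),np.float32(dst))
    return cv2.warpPerspective(d['img'],M,(60*s,R*s),flags=cv2.INTER_LINEAR)
def meas(d,ax,ang=173.35):
    s=8;w=warp(d,ax,ang,226);g=cv2.cvtColor(w,cv2.COLOR_RGB2GRAY)
    thr=np.percentile(g[20*s:36*s,8*s:52*s],70)*.5
    m=(g<thr).astype(np.uint8); m[:12*s]=0;m[40*s:]=0
    n,lab,st,ce=cv2.connectedComponentsWithStats(m)
    ok=[i for i in range(1,n) if abs(ce[i][0]/s-30)<22 and st[i][4]>8*s*s]
    for i in sorted(ok,key=lambda i:-st[i][4])[:2]:
        ys,xs=np.where(lab==i);A=np.polyfit(ys/s,xs/s-30,1)
        print('arrow area %.0f rows %.1f-%.1f cen lat %.2f at r %.1f; tip lat %.2f; slope %.1f deg'%(st[i][4]/s/s,ys.min()/s,ys.max()/s,xs.mean()/s-30,ys.mean()/s,xs[ys>ys.max()-2*s].mean()/s-30,np.degrees(np.arctan(A[0]))))
    w2=warp(d,ax,ang,229);h=cv2.cvtColor(w2,cv2.COLOR_RGB2HSV)
    b=((h[...,1]>100)&(h[...,0]>6)&(h[...,0]<28)&(h[...,2]>50)).astype(np.uint8);b[:38*s]=0
    ys,xs=np.where(b)
    if len(ys): print('index rows %.1f cen lat %.2f tip lat %.2f'%(ys.min()/s,xs.mean()/s-30,xs[ys<ys.min()+2*s].mean()/s-30))
    return np.hstack([w,w2])
E
python3 -c "
from dial2 import *
ax=np.array([622.3,196.6])
for n in('wrist','top'): print(n);meas(load('L_'+n),ax)"
```

```text
wrist
arrow area 115 rows 14.1-39.9 cen lat 0.42 at r 29.3; tip lat 0.42; slope -0.3 deg
index rows 45.8 cen lat 0.15 tip lat 0.11
top
arrow area 22 rows 36.0-39.9 cen lat 21.38 at r 38.4; tip lat 20.73; slope -46.4 deg
arrow area 13 rows 21.5-30.6 cen lat 8.72 at r 24.6; tip lat 10.03; slope 19.5 deg
```

The left arrow and index agree within 0.5° (slope −0.3°, tip lateral 0.42 against 0.11 mm). Now the right screw.

```bash
python3 -c "
from h import *
to(585,-122,294,40)"
```

```text
t 23.65 tcp [623.  196.5 302. ] ang -6.63 z [ 0.0036  0.0014 -1.    ] F [0.5 0.4 0.5] op 86.1
 shift mm tool: -0.9 320.8 8.0 dist 321.0 rz -0.8138
```

Call:
move_arm --increments "0 0 0 0 .032 0 -1;0 0 0 0 .032 0 -1;0 0 0 0 .032 0 -1;0 0 0 0 .032 0 -1;0 0 0 0 .032 0 -1;0 0 0 0 .032 0 -1;0 0 0 0 .032 0 -1;0 0 0 0 .032 0 -1;0 0 0 0 .032 0 -1;0 0 0 0 .032 0.003 -1"

```text
t: 24.65
tcp_pos: [584.8, -122.5, 296.3]
ee_rot: [0.998, -0.058, 0.0, -0.0]
ft_force: [0.6, 0.1, -1.0]
opening: 0.999
```

Call:
move_arm --increments "0 0 -.0814 0 0 0 -1;0 0 -.0814 0 0 0 -1;0 0 -.0814 0 0 0 -1;0 0 -.0814 0 0 0 -1;0 0 -.0814 0 0 0 -1;0 0 -.0814 0 0 0 -1;0 0 -.0814 0 0 0 -1;0 0 -.0814 0 0 0 -1;0 0 -.0814 0 0 0 -1;0 0 -.0814 0 0 0 -1"

```text
t: 25.65
tcp_pos: [584.9, -121.2, 295.9]
ee_rot: [0.939, 0.344, -0.0, -0.0]
ft_force: [0.4, 0.3, 0.5]
opening: 0.999
```

Call:
move_arm --increments "0 0 0 0 0 0 -1;0 0 0 0 0 0 -1"

```text
t: 25.85
tcp_pos: [585.0, -121.3, 296.0]
ee_rot: [0.94, 0.341, -0.0, -0.0]
ft_force: [-0.1, -0.6, 0.6]
opening: 1.0
```

```bash
python3 -c "
from dial2 import *
d=snap('wrist','R0');to(585,-122,238,40)
print(sensors.read_state()['joint_pos'].round(2))
ax=np.array([585.1,-121.6])
for a in(173.35,): meas(d,ax,a)
meas(d,ax,-140)
# bar: edges of the bar in a plane z=262 strip
w=warp(d,ax,-140,262);g=cv2.cvtColor(w,cv2.COLOR_RGB2GRAY)
p=proj(d,[*ax,262]);print(p)
h=cv2.cvtColor(d['img'],cv2.COLOR_RGB2GRAY)
for v in(int(p[1])-30,int(p[1])-15,int(p[1])): print(v,h[v,int(p[0])-26:int(p[0])+26:2])
"
```

```text
t 25.9 tcp [ 585.1 -121.3  296.1] ang 39.89 z [-2.e-04  1.e-04 -1.e+00] F [ 0.6 -0.4 -0.1] op 86.9
 shift mm tool: -0.5 0.5 58.1 dist 58.0 rz -0.0020
[-0.39  0.27  0.65  1.43 -0.16  1.5   0.95]
arrow area 109 rows 12.0-28.2 cen lat 20.34 at r 21.0; tip lat 24.75; slope 39.0 deg
index rows 45.4 cen lat -0.38 tip lat -0.41
arrow area 118 rows 13.0-39.0 cen lat -1.30 at r 28.1; tip lat -1.27; slope 0.1 deg
[325.76518042 261.23950537]
231 [128 124 124 127 128 125 127 131  91  97 104 103 105 107 108 103 104  98
  94 131 129 127 129 131 129 131]
246 [129 128 126 128 132 129 126  89  90  98 103 104 102 110 107 108 104  98
  92 100 129 127 130 131 130 131]
261 [126 125 125 127 129 127 125 129  93  99 105 105 106 108 106 104 105  97
  99 131 129 126 131 130 128 130]
```

Call:
move_arm --increments "0 0 0 0 0 .02 -1;0 0 0 0 0 .02 -1;0 0 0 0 0 .012 -1;0 0 0 0 0 .005 -1;0 0 0 0 0 0 -1"

```text
t: 26.4
tcp_pos: [585.0, -121.2, 239.0]
ee_rot: [0.94, 0.342, -0.0, -0.0]
ft_force: [0.1, -0.5, 0.5]
opening: 1.0
```

Call:
move_arm --increments "0 0 0 0 0 0 0;0 0 0 0 0 0 1;0 0 0 0 0 0 1;0 0 0 0 0 0 1;0 0 0 0 0 0 1;0 0 0 0 0 0 1;0 0 0 0 0 0 1;0 0 0 0 0 0 1;0 0 0 0 0 0 1;0 0 0 0 0 0 1"

```text
t: 27.4
tcp_pos: [585.2, -121.3, 239.2]
ee_rot: [0.94, 0.342, 0.0, -0.0]
ft_force: [0.3, -0.8, 0.3]
opening: 0.177
```

Call:
move_arm --increments "0 0 0 0 0 0 1;0 0 0 0 0 0 1"

```text
t: 27.6
tcp_pos: [585.0, -121.4, 239.2]
ee_rot: [0.94, 0.342, -0.0, -0.0]
ft_force: [-1.4, -0.2, -0.9]
opening: 0.145
```

Call:
move_arm --increments "0 0 .074 0 0 0 1;0 0 .074 0 0 0 1;0 0 .074 0 0 0 1;0 0 .074 0 0 0 1;0 0 .074 0 0 0 1;0 0 .074 0 0 0 1;0 0 .074 0 0 0 1;0 0 .074 0 0 0 1;0 0 .074 0 0 0 1;0 0 .074 0 0 0 1"

```text
t: 28.6
tcp_pos: [585.5, -121.3, 239.2]
ee_rot: [1.0, -0.022, 0.0, 0.0]
ft_force: [1.9, -0.2, -0.6]
opening: 0.149
```

Call:
move_arm --increments "0 0 .074 0 0 0 1;0 0 0 0 0 0 1;0 0 0 0 0 0 1"

```text
t: 28.9
tcp_pos: [585.5, -121.3, 239.3]
ee_rot: [0.998, -0.057, 0.0, 0.0]
ft_force: [2.7, -2.0, -1.5]
opening: 0.147
```

```bash
python3 -c "
from h import *
to(585,-122,238,-6.6)"
```

```text
t 28.9 tcp [ 585.5 -121.3  239.3] ang -6.49 z [ 7.e-04 -2.e-04 -1.e+00] F [ 2.7 -2.  -1.5] op 12.8
 shift mm tool: -0.4 0.8 1.3 dist 2.0 rz 0.0018
```

Same final angle as the left. Release, rise, measure.

Call:
move_arm --increments "0 0 0 0 0 0 .3;0 0 0 0 0 0 -.5;0 0 0 0 0 0 -1;0 0 0 0 0 0 -1;0 0 0 0 0 0 -1;0 0 0 0 0 0 -1;0 0 0 0 0 0 -1;0 0 0 0 0 -.015 -1;0 0 0 0 0 -.02 -1;0 0 0 0 0 -.025 -1"

```text
t: 29.9
tcp_pos: [584.9, -121.2, 300.5]
ee_rot: [0.998, -0.058, -0.0, -0.0]
ft_force: [0.9, -0.3, 0.5]
opening: 0.956
```

Call:
move_arm --increments "0 0 0 0 0 0 -1;0 0 0 0 0 0 -1"

```text
t: 30.1
tcp_pos: [585.5, -121.5, 300.3]
ee_rot: [0.998, -0.058, 0.001, -0.0]
ft_force: [0.3, -1.3, -0.6]
opening: 0.995
```

```bash
python3 -c "
from dial2 import *
d=snap('wrist','R1');to(430,-122,300)
meas(d,np.array([585.1,-121.4]))"
```

```text
t 30.15 tcp [ 585.2 -121.3  299.4] ang -6.62 z [ 2.e-04  2.e-04 -1.e+00] F [-0.   0.  -1.5] op 86.5
 shift mm tool: -154.0 18.6 -0.6 dist 155.0 
arrow area 118 rows 13.4-39.5 cen lat -0.16 at r 28.7; tip lat -0.21; slope -0.3 deg
index rows 45.1 cen lat -0.24 tip lat -0.29
```

Right: arrow lateral −0.2, index −0.25, slope −0.3°, which is good. Move clear and take the final look.

Call:
move_arm --increments "0 0 0 -.0179 .0246 0 -1;0 0 0 -.0179 .0246 0 -1;0 0 0 -.0179 .0246 0 -1;0 0 0 -.0179 .0246 0 -1;0 0 0 -.0179 .0246 0 -1;0 0 0 -.0179 .0246 0 -1;0 0 0 -.0179 .0246 0 -1;0 0 0 -.0179 .0246 0 -1;0 0 0 0 0 0 -1"

```text
t: 31.05
tcp_pos: [416.8, -303.7, 299.1]
ee_rot: [0.998, -0.061, -0.0, -0.0]
ft_force: [-1.1, -0.1, -0.5]
opening: 0.996
```

```bash
python3 -c "
from dial2 import *
d=snap('top','F');im=d['img']
a=cv2.resize(im[165:315,205:405],(800,600),interpolation=3)
q=[meas(load(n),np.array(x))[:, :] for n,x in(('L_wrist',(622.3,196.6)),('R1',(585.1,-121.4)))]
for i,w in enumerate(q): a[600-190:,800-190*(2-i):800-190*(1-i)]=cv2.resize(w[:,:480],(190,190))
cv2.imwrite('pics/F_c.png',a[:,:,::-1])"
```

```text
arrow area 115 rows 14.1-39.9 cen lat 0.42 at r 29.3; tip lat 0.42; slope -0.3 deg
index rows 45.8 cen lat 0.15 tip lat 0.11
arrow area 118 rows 13.4-39.5 cen lat -0.16 at r 28.7; tip lat -0.21; slope -0.3 deg
index rows 45.1 cen lat -0.24 tip lat -0.29
```

View pics/F_c.png

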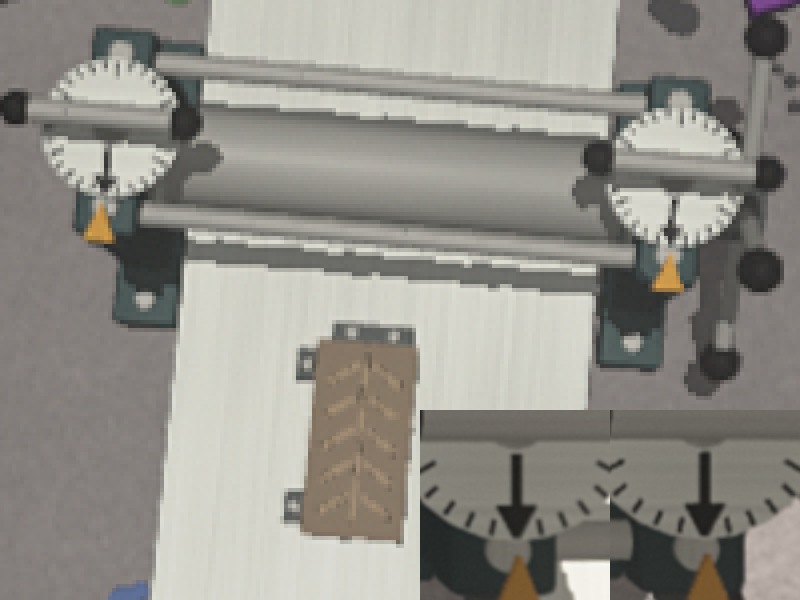

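The top view shows the block against all three stops (end stop at (374,333), side stops at (308,362) and (294,506)), and both arrows pointing at their brass indices. Hand in.

```bash
python3 -c "
from h import *
print(job.job_done())"
```

```text
the job is handed in; nothing more can be done
None
```

The long block is on the bed, face up, in the corner of the lay stops. After that I wound the left screw and then the right to their indices, and handed the job in at about 31 s. The short block and the pink and purple look-alikes were not touched.

- **Block:** on the last push it met the side stops and the end stop at about 10 N each, with almost no down-force. The final top view shows it against all three stops. My pixel measurements would still allow a gap of about 1 mm at the side stops. They also put the corner 3–4 mm further toward the robot than my first estimate. I trusted the contact forces and the view over both.
- **Dials:** seen close up, each arrow agrees with its index within about 0.5°. The tips are 0.3 mm apart sideways on the left and 0.1 mm on the right.
- **Disagreement with the description:** the fingertips sit about 7 mm behind the reported TCP, not 14 mm ahead of it. Because of that, the first attempt to grip the block closed above it without touching. I found the offset in the pictures and allowed for it from then on.
- **Forces:** the highest force I read was about 31 N, at the wrist, while sliding the block toward the end stop. I eased off after that.

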